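Refit the plunger in a syringe pump and bring up the pusher

ROBOT

A 6-joint arm with a two-finger parallel gripper is mounted at the origin on a cart in front of the work surface, level with it; the furniture and walls round the work are solid. World frame = base frame: x ahead of the robot, y to its left, z up, the work surface at z = 0. Lengths are in mm, angles in rad, forces in N, time in s.
With the tool pointing down it reaches from about 275 to 1000 mm from the base axis. Payload 8.4 kg.
Tool frame: the origin (TCP) lies at the very end of the fingers, on their centre line; the grasp point (between the pads) lies 19 mm behind it; z points along the fingers, x is the direction in which the jaws open and shut, and the axes are right-handed (so a half turn about z gives the same grasp; the last joint's range is limited). The gripper opens to 85 mm and grips with 20 to 120 N. Pads are 22 mm wide; open, the fingers measure 114 mm over their backs; the gripper's body (76 mm by 85 mm) begins 54 mm behind the grasp point. The pads swing forward as they close: fully open they stand 13 mm farther back than shut.
Start: joints at [1.147, 0.353, 1.633, -0, 1.155, -0.002], TCP at [255.876, 570.224, 231.281] pointing down, gripper open.
Joint ranges: [-2.63, 2.63], [-0.92, 2.1], [0.06, 2.66], [-1.3, 4.44], [0, 2.69], [-3.02, 3.02]. Speed limits (rad/s): [2.22, 2.22, 2.79, 3.14, 3.14, 3.14].

INTERFACE

Orientations are given as [roll, pitch, yaw] about the fixed x, y, z axes, in that order (R = Rz(yaw) Ry(pitch) Rx(roll)).
In Python, from rig import r gives the robot as it stands. The module is installed in compiled form; this text tells all that it offers.
- The arm moves only by the tool apply_moves, never from a script. Its argument "targets" is a list that holds one entry, the list of rows, each a list of 7 numbers: the gripper's target within -1 to 1 (fully open at 1, half-way at 0, shut at -1), then the shift along the tool's x, y, z in cm, then the turn, a rotation vector about the tool's x, y, z in degrees. A call has 1 to 8 rows; each row is the pose to reach, as a shift and turn from the pose measured when the call began, along the tool's axes at that moment; what a row does not reach only later rows make up. A row lasts 1/10 s, in which the tool goes at most 50 mm and 8.59 degrees, less where a joint would pass 70% of its speed; a pose out of reach is approached as far as the arm can. A call with a gripper value outside its range is refused whole. The fingers move at their own pace and stop on an object; "newtons" is the grip in N (left out, the last holds). Time passes only in rows, so rows that repeat a pose let the fingers close. It gives the time, the measured TCP pose, the force and the opening at its end, in the units of the state.
- r.sense(): the state, without advancing time (a new reading comes with each control period).
- r.grab_frame(name): name is "side" or "top"; returns a dict with "pixels" (420x560x3 uint8, red, green, blue), "fov_y" (degrees; the focal length in pixels is half the picture's height over the tangent of half this angle, whatever the lens; pixels are square), "cx", "cy" (the principal point, pixels), "D" ([k1, k2, p1, p2, k3] as OpenCV has them; the pictures are not rectified), "R" (3x3) and "t" (3): a world point X has camera coordinates R X + t. Camera axes: x right, y down, z forward; pixel columns grow to the right and rows downward; lengths in mm; the calibration is good to about 2 mm. A picture is of the moment at which its call begins. There is no depth.
- r.sign_off(): hands the job in, once; it reports no verdict.
The state is a dict: "clock": time; "qpos": joint angles; "qvel": joint speeds; "joint_efforts": joint torques, N m; "eef_pos": TCP position; "tcp_rot": TCP orientation; "contact_force": force on the tool from outside, world axes, zero at the start; "wrist_torque": the same for the moment, N m; "opening": opening from 0.0 (shut) to 1.0 (fully open).
Only numpy, scipy, OpenCV 4.12 (cv2) and the standard library are available. Lean on these libraries where they do the work, as an engineer would, in place of code of your own. Each camera call takes 0.05 s, during which the arm holds its last target. There are 200 camera calls.

TASK

The syringe in the pump needs its plunger back after cleaning, rubber piston first. Slide it about half-way into the barrel and let go; then take it again further back, near the thumb flange, push it fully home and press the rubber firmly against the barrel's end (about 15 N on top of the sliding drag) without ever forcing the brittle barrel. Finally slide the pusher block up until it just touches the thumb flange, and leave everything else on the bench where it is.

Things in the scene. Friction and masses are not known exactly. Their poses are not given: they have to be found in the camera images.
- pump: syringe pump, fixed: low white case 130x360x61, syringe lying along its top. Origin on its underside, under the syringe axis; the case spans y=-190 to +170; y runs along the syringe from pusher end to nozzle end, -x the front with the screen. Syringe axis at z=+100. The case's top is at z=61, its two guide rods rise to 76, the black clamp across the barrel at y=+115 rises to 138.
- barrel: clear brittle syringe barrel, fixed in the pump: bore 30 across, 100 deep, 35 outside; finger wings 67 wide 6 to 9 behind the mouth, which flares to 37 inside over its first 12. Origin on the syringe axis above the pump's origin; y is the axis from mouth to closed end (horizontal), z up. More than 28 N on it breaks it.
- nozzle: the barrel's closed end with the small outlet cone and red cap, fixed, clear, 35 across, 5 thick; its stiff inner face is the stop the piston meets. Origin and axes as the barrel's. The piston is seated once it has pressed here with 10 N or more (beyond the drag) for 0.1 s; more than 28 N breaks it.
- barrel_mouth (a point): centre of the barrel's open mouth, axes as the barrel's: y of a point in this frame is its depth in the bore
- barrel_end (a point): centre of the inside of the barrel's closed end, 100 along y from the mouth
- plunger: loose plunger, 147 long, 90 g, lying on its side: white shaft of + section, 26 wide and high, ribs 4 thick; black rubber piston 28.5 across, 18 long, at one end; thumb flange 38x28.5, 5 thick, at the other. Origin on its axis 75 behind the piston's front; y points to the piston, z up as it lies (axis 14 above the bench). A disc sits 36 to 39 behind the front; from 39 to 142 the ribs are bare.
- plunger_tip (a point): centre of the piston's front face. The rubber seals the bore: it enters the flare with up to 14 N and then drags with 2 to 6 N while it moves, which holds the plunger where it is let go. Let go with this point 40 to 75 deep, it stays, its outer end drooping by up to 10 (16 if only 40 deep). Home, 42 of shaft and the flange stay outside the mouth.
- plunger_flange (a point): centre of the outer face of the thumb flange, 147 behind the tip
- pusher (a joint): slide of the grey pusher block along the guide rods, m: 0 fully drawn back, growing towards the barrel (along the pump's +y) up to 0.165. It drags with about 3 N and stays where it is left.
- pusher_grip (a point): point on the pusher block to grip it: on its upright part, 44 wide across the pump (x) and 24 thick along it (y), top at pump z=150; this point is 15 below that top, at mid thickness
- pusher_face (a point): centre of the pusher block's front face, on the syringe's axis; it meets the thumb flange
- petri_dish: closed clear petri dish, 60 across, 15 high, loose; origin at the centre of its underside
- beaker: clear empty beaker, 53 across, 70 high, loose; origin at the centre of its underside
- marker: pen with a blue cap, 11x128x13, lying loose on the bench; origin at the centre of its underside

How it is judged:
By the outcome, as a careful person would: the job done as asked, in the order asked, and still so for the second after the job is handed in, with the robot touching nothing.
It also fails if it takes over 72 s, if anything falls off the work surface, if the arm or the gripper's body presses on something with over 40 N, if the wrist force passes 120 N, or if a joint passes its speed limit or range.

## Working session

There is one attempt and no reset: what is moved stays moved. The work goes in short steps, Python scripts to look and compute and a tool call to move; the robot and the scene stay as the last step left them, time stands still between calls to the robot, and variables do not carry over. Pictures are saved under pics/ and viewed, about 8 in all and at most 12, crops included, and the job is handed in when it is done.

Besides the shell and the picture viewer there is one more tool, called after "Emit:" by a JSON object that holds its "fn" and its "kwargs", one argument or row to a line. apply_moves: Moves the arm, as the interface text tells. Its arguments: {"type":"object","properties":{"targets":{"type":"array"},"newtons":{"type":"number"}},"required":["targets"]}

```bash
mkdir -p pics
cat > h.py <<'E'
import numpy as np, cv2
from rig import r
from scipy.spatial.transform import Rotation as Ro
def grab(n,save=None):
    f=r.grab_frame(n)
    if save: cv2.imwrite('pics/'+save+'.png',f['pixels'][:,:,::-1])
    h=f['pixels'].shape[0]; fl=h/2/np.tan(np.radians(f['fov_y'])/2)
    f['K']=np.array([[fl,0,f['cx']],[0,fl,f['cy']],[0,0,1.]]); f['R']=np.array(f['R']); f['t']=np.array(f['t']); f['D']=np.array(f['D'],float)
    return f
def ray(f,uv):
    p=cv2.undistortPoints(np.array(uv,float).reshape(-1,1,2),f['K'],f['D']).reshape(-1,2)
    d=np.c_[p,np.ones(len(p))]@f['R']; return -f['R'].T@f['t'],d
def onplane(f,uv,z):
    c,d=ray(f,uv); return c+d*((z-c[2])/d[:,2])[:,None]
def proj(f,X):
    return cv2.projectPoints(np.array(X,float).reshape(-1,1,3),cv2.Rodrigues(f['R'])[0],f['t'],f['K'],f['D'])[0].reshape(-1,2)
E
python3 - <<'E'
from h import *
for n in('side','top'):
    f=grab(n,n+'0'); print(n,-f['R'].T@f['t'],f['R'][2],f['fov_y'],f['D'])
print(r.sense())
E
```

```text
side [567.41552798 763.3961626  886.55325086] [-0.04007297 -0.69913238 -0.71386839] 45.1854933534334 [0.04571839 0.         0.         0.         0.        ]
top [ 386.47793884  -25.4035156  1143.65846148] [ 0.13291777  0.02701308 -0.99075888] 44.08479837168835 [-0.13169596  0.          0.          0.          0.        ]
{'clock': 0.1, 'qpos': array([ 1.14660230e+00,  3.53580825e-01,  1.63407176e+00,  2.04327000e-06,
        1.15519153e+00, -2.43376451e-03]), 'qvel': array([-0.00064563, -0.00229964, -0.00238251,  0.00135138, -0.00067012,
        0.00013112]), 'joint_efforts': array([ 1.93639780e-04, -6.06361413e+01, -3.42817891e+01,  1.38127768e-05,
        3.96812087e-03,  2.73302618e-05]), 'eef_pos': array([255.6953734 , 569.82917733, 230.63040956]), 'tcp_rot': array([-3.14158774e+00,  1.25144807e-03,  1.14903524e+00]), 'contact_force': array([-0.46210254, -0.11557782, -0.34795308]), 'wrist_torque': array([ 0.00064064,  0.01261957, -0.05479155]), 'opening': 0.9991860617864792}
```

View pics/side0.png

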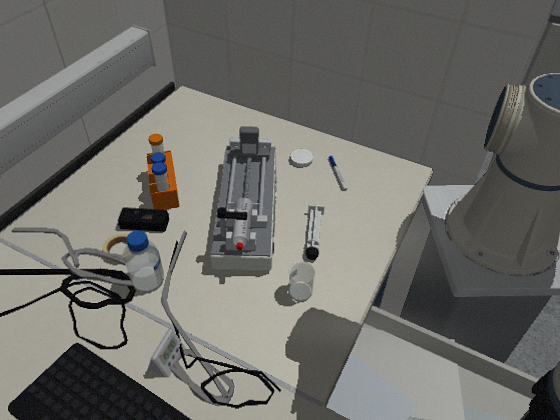

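View pics/top0.png

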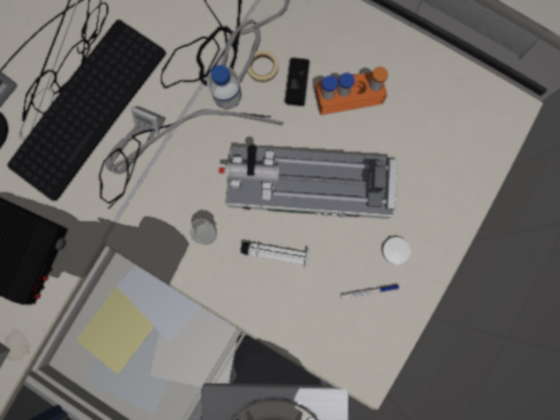

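Run:
```python
import cv2
a=cv2.imread('pics/top0.png')[135:275,215:405]; cv2.imwrite('pics/c1.png',cv2.resize(a,None,fx=4.2,fy=4.2,interpolation=2))
a=cv2.imread('pics/side0.png')[120:310,195:355]; cv2.imwrite('pics/c2.png',cv2.resize(a,None,fx=3.15,fy=3.15,interpolation=2))
```

```text
(no output)
```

View pics/c1.png

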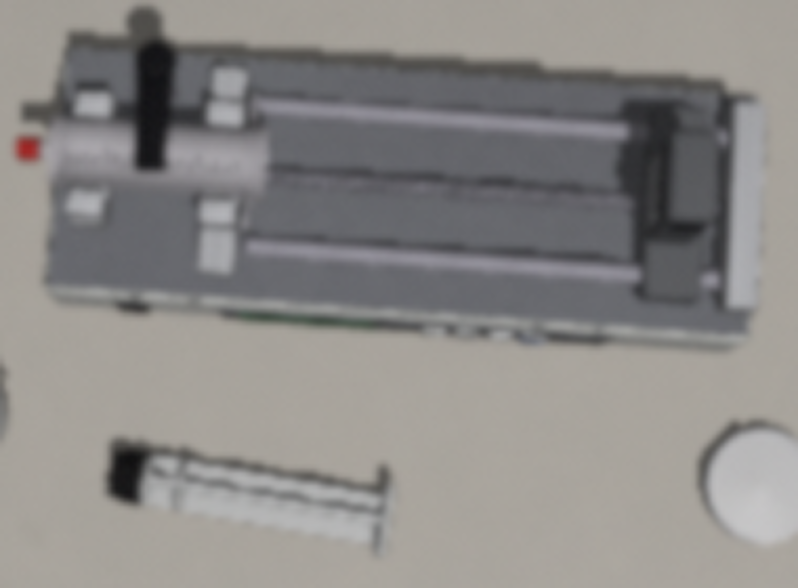

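View pics/c2.png

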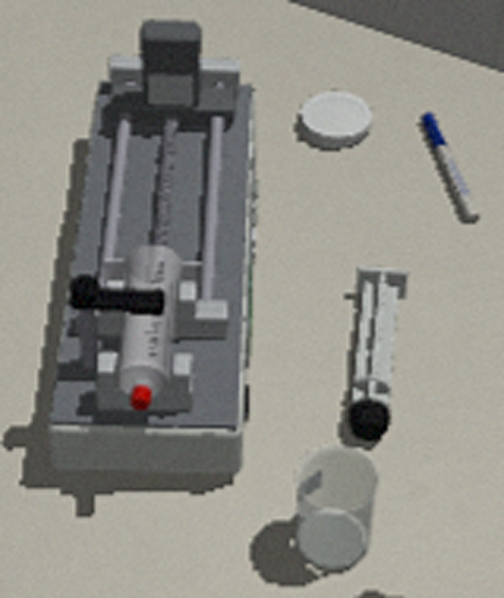

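```bash
cat > m.py <<'E'
from h import *
T=grab('top');S=grab('side')
def tc(x,y): return [215+(x+.5)/4.2-.5,135+(y+.5)/4.2-.5]
def sc(x,y): return [195+(x+.5)/3.15-.5,120+(y+.5)/3.15-.5]
def tri(a,b):
    c1,d1=ray(T,a);c2,d2=ray(S,b);d1=d1[0];d2=d2[0]
    s=np.linalg.lstsq(np.c_[d1,-d2],c2-c1,rcond=None)[0]; p,q=c1+s[0]*d1,c2+s[1]*d2
    return (p+q)/2,np.linalg.norm(p-q)
def red(f):
    p=f['pixels'].astype(int); m=(p[...,0]>130)&(p[...,1]<70)&(p[...,2]<70)
    m[:, :200]=0; m[:130]=0; m[260:]=0; m[:,300:]=0
    y,x=np.nonzero(m); return [x.mean(),y.mean()],len(x)
E
python3 - <<'E'
from m import *
np.set_printoptions(precision=1,suppress=True)
print('red',red(T),red(S),tri(red(T)[0],red(S)[0]))
P=lambda f,pts,z: print(z,onplane(f,pts,z))
print('case top corners T: backleft, frontleft, frontright, backright(hidden)');P(T,[tc(70,38),tc(47,290),tc(748,335),tc(722,85)],61)
print('case S: nozzle-back, nozzle-front, pusher-front');P(S,[sc(53,425),sc(243,430),sc(251,85),sc(98,85)],61)
print('barrel mouth T');P(T,[tc(268,132),tc(268,190)],100)
print('barrel end T');P(T,[tc(48,120),tc(48,182)],100)
print('mouth S');P(S,[sc(132,252),sc(180,252)],100)
print('pusher top T');P(T,[tc(680,130),tc(718,132),tc(712,225),tc(668,220)],150)
print('pusher top S');P(S,[sc(142,24),sc(200,24),sc(200,40),sc(142,40)],150)
print('clamp T');P(T,[tc(140,165),tc(165,165),tc(140,45),tc(172,45)],138)
# plunger
for f,n,b in((T,'T',(235,235,315,275)),(S,'S',(295,195,330,265))):
    p=f['pixels'].astype(int);x0,y0,x1,y1=b
    s=p.sum(2); m=np.zeros(s.shape,bool);m[y0:y1,x0:x1]=s[y0:y1,x0:x1]<130
    nl,lab,st,ce=cv2.connectedComponentsWithStats(m.astype(np.uint8))
    k=1+st[1:,4].argmax();print(n,'rubber',st[k],ce[k],onplane(f,ce[k],14))
print('flange T');P(T,[tc(383,470),tc(380,550)],14)
print('tip T');P(T,[tc(112,440),tc(108,497)],14)
print('flange S');P(S,[sc(358,270),sc(408,275)],20)
E
```

```text
red ([np.float64(221.28571428571428), np.float64(169.5)], 14) ([np.float64(239.89473684210526), np.float64(244.57894736842104)], 19) (array([603.1, 113.2, 100.9]), np.float64(1.85307452322002))
case top corners T: backleft, frontleft, frontright, backright(hidden)
61 [[ 667.4   98.8   61. ]
 [ 536.8  106.8   61. ]
 [ 518.4 -245.5   61. ]
 [ 646.5 -234.4   61. ]]
case S: nozzle-back, nozzle-front, pusher-front
61 [[ 664.1  105.3   61. ]
 [ 539.5  112.5   61. ]
 [ 522.4 -242.9   61. ]
 [ 646.6 -244.6   61. ]]
barrel mouth T
100 [[610.7  -4.2 100. ]
 [581.9  -4.6 100. ]]
barrel end T
100 [[615.7 104.  100. ]
 [584.8 103.1 100. ]]
mouth S
100 [[613.2 -14.9 100. ]
 [579.9 -14.3 100. ]]
pusher top T
150 [[ 603.3 -197.1  150. ]
 [ 602.6 -214.9  150. ]
 [ 558.6 -211.4  150. ]
 [ 560.7 -191.   150. ]]
pusher top S
150 [[ 607.3 -207.8  150. ]
 [ 563.5 -207.2  150. ]
 [ 563.7 -187.7  150. ]
 [ 607.  -188.2  150. ]]
clamp T
138 [[586.1  55.1 138. ]
 [586.2  43.3 138. ]
 [644.2  56.5 138. ]
 [644.3  41.3 138. ]]
T rubber [242 242   7  12  60] [244.7 247.1] [[448.2  68.6  14. ]]
S rubber [306 247  12  13 130] [311.5 253. ] [[450.1  68.5  14. ]]
flange T
14 [[451.4 -64.6  14. ]
 [410.1 -63.4  14. ]]
tip T
14 [[465.   76.4  14. ]
 [435.3  77.8  14. ]]
flange S
20 [[446.3 -71.6  20. ]
 [408.8 -65.6  20. ]]
```

```bash
cat >> h.py <<'E'
def to(p,yaw,tilt=0,roll=np.pi):
    s=r.sense(); R0=Ro.from_euler('xyz',s['tcp_rot']); R1=Ro.from_euler('xyz',[roll,tilt,yaw])
    d=R0.inv().apply(np.array(p)-s['eef_pos'])/10; w=np.degrees((R0.inv()*R1).as_rotvec())
    print('t',round(s['clock'],2),'pos',s['eef_pos'].round(1),'rot',s['tcp_rot'].round(3),'F',s['contact_force'].round(1),'op',round(s['opening'],3),'q',np.round(s['qpos'],2))
    print('row',d.round(2),w.round(2))
E
python3 - <<'E'
from h import *
to([438,-7,120],-.145)
E
```

```text
t 0.2 pos [255.8 570.  230.8] rot [-3.142e+00  1.000e-03  1.149e+00] F [-0.1 -0.3  0.1] op 0.999 q [ 1.15  0.35  1.63  0.    1.16 -0.  ]
row [-45.17  40.25  11.12] [3.000e-02 4.000e-02 7.414e+01]
```

Emit:
{"fn": "apply_moves", "kwargs": {
  "targets": [
    [[1, -45.2, 40.2, 11.1, 0, 0, 74.1], [1, -45.2, 40.2, 11.1, 0, 0, 74.1], [1, -45.2, 40.2, 11.1, 0, 0, 74.1], [1, -45.2, 40.2, 11.1, 0, 0, 74.1], [1, -45.2, 40.2, 11.1, 0, 0, 74.1], [1, -45.2, 40.2, 11.1, 0, 0, 74.1], [1, -45.2, 40.2, 11.1, 0, 0, 74.1], [1, -45.2, 40.2, 11.1, 0, 0, 74.1]]
  ],
  "newtons": 50
}}

```text
clock: 1.0
eef_pos: [374.1, 193.1, 159.0]
tcp_rot: [3.141, -0.0, -0.057]
contact_force: [0.6, 0.6, -0.7]
opening: 1.001
```

```bash
python3 -c "
from h import *
to([438,-7,120],-.145)"
```

```text
t 1.0 pos [374.1 193.1 159. ] rot [ 3.141 -0.    -0.057] F [ 0.6  0.6 -0.7] op 1.001 q [ 0.47  0.13  2.12 -0.    0.89  0.53]
row [ 7.51 19.62  3.91] [ 0.03 -0.02  5.06]
```

Emit:
{"fn": "apply_moves", "kwargs": {
  "targets": [
    [[1, 7.5, 19.6, 3.9, 0, 0, 5.1], [1, 7.5, 19.6, 3.9, 0, 0, 5.1], [1, 7.5, 19.6, 3.9, 0, 0, 5.1], [1, 7.5, 19.6, 3.9, 0, 0, 5.1], [1, 7.5, 19.6, 3.9, 0, 0, 5.1], [1, 7.5, 19.6, 3.9, 0, 0, 5.1]]
  ]
}}

```text
clock: 1.6
eef_pos: [438.3, -8.8, 119.7]
tcp_rot: [3.141, -0.0, -0.149]
contact_force: [-0.0, -0.4, -0.1]
opening: 1.0
```

```bash
python3 -c "
from h import *
to([438,-7,4],-.145)"
```

```text
t 1.6 pos [438.3  -8.8 119.7] rot [ 3.141 -0.    -0.149] F [-0.  -0.4 -0.1] op 1.0 q [-0.02  0.22  2.12 -0.    0.8   0.13]
row [-0.05 -0.18 11.57] [ 0.04 -0.   -0.25]
```

Emit:
{"fn": "apply_moves", "kwargs": {
  "targets": [
    [[1, 0, -0.2, 5, 0, 0, 0], [1, 0, -0.2, 9, 0, 0, 0], [1, 0, -0.2, 11.5, 0, 0, 0], [1, 0, -0.2, 11.5, 0, 0, 0], [-1, 0, -0.2, 11.5, 0, 0, 0], [-1, 0, -0.2, 11.5, 0, 0, 0], [-1, 0, -0.2, 11.5, 0, 0, 0], [-1, 0, -0.2, 11.5, 0, 0, 0]]
  ]
}}

```text
clock: 2.4
eef_pos: [439.3, -6.8, 5.8]
tcp_rot: [3.141, -0.002, -0.149]
contact_force: [-2.0, 0.8, 1.8]
opening: 0.33
```

Emit:
{"fn": "apply_moves", "kwargs": {
  "targets": [
    [[-1, 0, 0, 0, 0, 0, 0], [-1, 0, 0, 0, 0, 0, 0], [-1, 0, 0, 0, 0, 0, 0], [-1, 0, 0, 0, 0, 0, 0]]
  ]
}}

```text
clock: 2.8
eef_pos: [439.5, -6.9, 6.0]
tcp_rot: [3.141, -0.002, -0.149]
contact_force: [0.5, -0.4, 4.7]
opening: 0.284
```

```bash
python3 -c "
from h import *
to([438,-7,150],-.145)"
```

```text
t 2.8 pos [439.5  -6.9   6. ] rot [ 3.141e+00 -2.000e-03 -1.490e-01] F [ 0.5 -0.4  4.7] op 0.284 q [-0.02  0.44  2.18 -0.    0.52  0.13]
row [ -0.12   0.04 -14.4 ] [ 0.02 -0.14 -0.25]
```

Emit:
{"fn": "apply_moves", "kwargs": {
  "targets": [
    [[-1, 0, 0, -1, 0, 0, 0], [-1, 0, 0, -4, 0, 0, 0], [-1, 0, 0, -8, 0, 0, 0], [-1, 0, 0, -12, 0, 0, 0], [-1, 0, 0, -15, 0, 0, -4], [-1, 0, 0, -15, 0, 0, -5.4], [-1, 0, 0, -15, 0, 0, -5.4], [-1, 0, 0, -15, 0, 0, -5.4]]
  ]
}}

```text
clock: 3.6
eef_pos: [438.2, -6.8, 155.1]
tcp_rot: [3.141, -0.0, -0.056]
contact_force: [-0.2, -0.5, -1.0]
opening: 0.282
```

Run:
```python
from h import *
to([588,-100,156],-.055)
t=grab('top')['pixels'];s=grab('side')['pixels']
a=cv2.resize(t[130:280,215:405],None,fx=3,fy=3,interpolation=2);b=cv2.resize(s[110:300,190:370],None,fx=2.37,fy=2.37,interpolation=2)[:450]
c=np.hstack([a,b[:,:225*2-220+190]])[:,:,::-1]; print(c.shape)
cv2.imwrite('pics/d1.png',c[:, :800])
```

```text
t 3.6 pos [438.2  -6.8 155.1] rot [ 3.141 -0.    -0.056] F [-0.2 -0.5 -1. ] op 0.282 q [-0.02  0.16  2.09 -0.    0.89  0.04]
row [15.48  8.47 -0.08] [ 0.03 -0.03 -0.07]
(450, 990, 3)
```

View pics/d1.png

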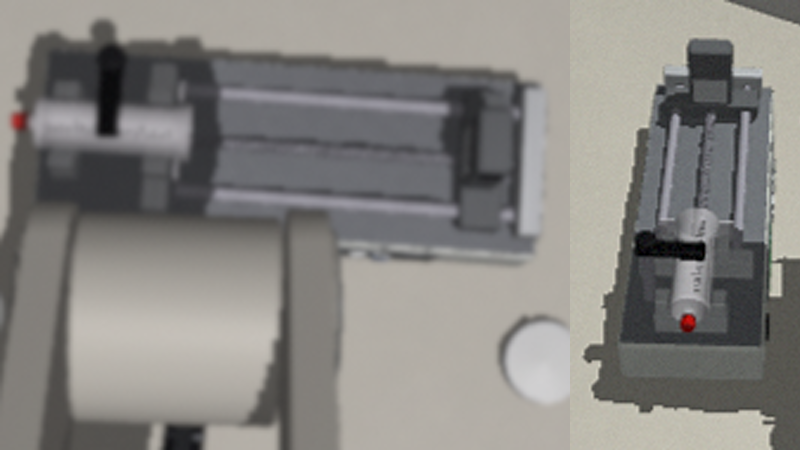

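Run:
```python
from m import *
np.set_printoptions(precision=2,suppress=True)
for f,l in((T,[(tc(250,246),tc(640,274)),(tc(255,105),tc(630,132))]),(S,[(sc(124,125),sc(108,262)),(sc(218,120),sc(208,300))])):
    for a in l:
        p=onplane(f,a,72); d=p[0]-p[1]; print(p[:,:2].ravel(),'slope',d[0]/d[1],'x at y=-64',p[1,0]+(-64-p[1,1])*d[0]/d[1])
# rods by masks: bright ridge per column (top)
g=T['pixels'].astype(float).sum(2)
for v0,v1 in((188,206),(156,172)):
    us=np.arange(282,362,2); vs=[v0+ (lambda w:(w*np.arange(v1-v0)).sum()/w.sum())(np.clip(g[v0:v1,u]-np.percentile(g[v0:v1,u],70),0,None)) for u in us]
    p=onplane(T,np.c_[us,vs],72); k=np.polyfit(p[:,1],p[:,0],1); e=np.abs(p[:,0]-np.polyval(k,p[:,1]));k=np.polyfit(p[e<3,1],p[e<3,0],1);print('rod',k[0],np.polyval(k,-64),(e<3).sum())
# plunger piston in side view
p=S['pixels'].astype(int).sum(2); m=(p<110); m[:200]=0;m[330:]=0;m[:,270:][:,110:]=0;m[:,:275]=0
nl,lab,st,ce=cv2.connectedComponentsWithStats(m.astype(np.uint8)); print([(s,c) for s,c in zip(st[1:],ce[1:]) if s[4]>60])
cv2.imwrite('pics/s2.png',cv2.resize(S['pixels'][120:330,200:400],None,fx=3,fy=2.8)[:,:,::-1])
```

```text
[ 558.67    4.53  546.95 -189.68] slope 0.06034272706992958 x at y=-64 554.5361646718726
[ 630.56    3.15  618.97 -185.38] slope 0.061465980315505216 x at y=-64 626.4345373800815
[ 623.67 -182.06  631.74  -32.94] slope 0.05407145039135825 x at y=-64 630.0579601043813
[ 550.32 -186.89  560.93    5.58] slope 0.05510185971200208 x at y=-64 557.0944530259286
rod 0.0594317748602728 553.6399448826631 38
rod 0.06516328998244691 626.2645483071263 39
[(array([314, 200,  14,  14, 153], dtype=int32), array([320.31, 206.19]))]
```

View pics/s2.png

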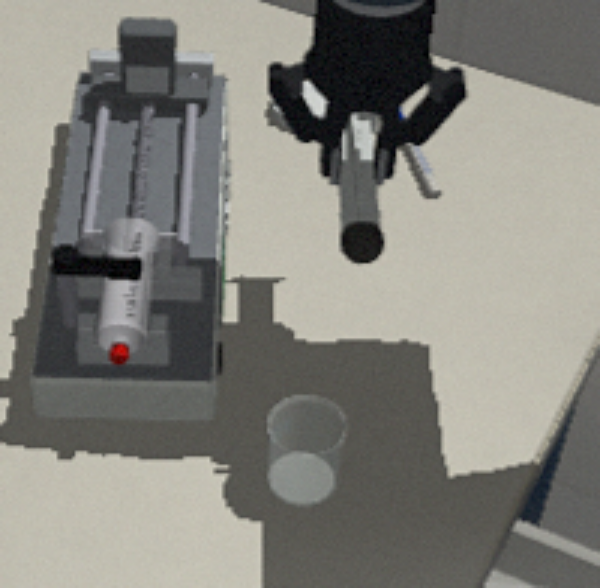

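Run:
```python
from m import *
for d in(82,85,88):
  for z in(160,163,166): print(d,z,proj(S,[438.2+.056*d,-6.8+d,z]))
p=S['pixels'].astype(int).sum(2); m=(p<110); m[:199]=0;m[330:]=0;m[:,380:]=0;m[:,:275]=0
y,x=np.nonzero(m);print([( v,x[y==v].min(),x[y==v].max()) for v in sorted(set(y))])
```

```text
82 160 [[320.33283769 209.49473381]]
82 163 [[320.45208713 208.45396725]]
82 166 [[320.5718638  207.40874928]]
85 160 [[320.39521718 210.59073814]]
85 163 [[320.51483397 209.55012021]]
85 166 [[320.63498057 208.5050434 ]]
88 160 [[320.4578781  211.69136569]]
88 163 [[320.57786436 210.65090557]]
88 166 [[320.69838303 209.6059791 ]]
[(np.int64(199), np.int64(320), np.int64(320)), (np.int64(200), np.int64(317), np.int64(324)), (np.int64(201), np.int64(315), np.int64(325)), (np.int64(202), np.int64(315), np.int64(326)), (np.int64(203), np.int64(314), np.int64(326)), (np.int64(204), np.int64(314), np.int64(326)), (np.int64(205), np.int64(314), np.int64(326)), (np.int64(206), np.int64(314), np.int64(326)), (np.int64(207), np.int64(314), np.int64(326)), (np.int64(208), np.int64(314), np.int64(326)), (np.int64(209), np.int64(315), np.int64(326)), (np.int64(210), np.int64(315), np.int64(325)), (np.int64(211), np.int64(316), np.int64(324)), (np.int64(212), np.int64(317), np.int64(324)), (np.int64(213), np.int64(319), np.int64(321)), (np.int64(292), np.int64(379), np.int64(379)), (np.int64(293), np.int64(379), np.int64(379)), (np.int64(294), np.int64(378), np.int64(378)), (np.int64(296), np.int64(377), np.int64(379)), (np.int64(297), np.int64(377), np.int64(379)), (np.int64(298), np.int64(376), np.int64(376)), (np.int64(299), np.int64(378), np.int64(379)), (np.int64(300), np.int64(376), np.int64(379)), (np.int64(302), np.int64(376), np.int64(377)), (np.int64(303), np.int64(375), np.int64(377)), (np.int64(305), np.int64(374), np.int64(375)), (np.int64(306), np.int64(377), np.int64(377))]
```

```bash
python3 -c "
from h import *
to([590.3,-108,156],-.056)"
```

```text
t 3.9 pos [438.8  -6.8 155.2] rot [ 3.141e+00 -1.000e-03 -5.500e-02] F [ 0.1 -1.5 -1.2] op 0.281 q [-0.02  0.16  2.09 -0.    0.89  0.04]
row [15.69  9.27 -0.06] [ 0.04 -0.05  0.04]
```

Emit:
{"fn": "apply_moves", "kwargs": {
  "targets": [
    [[-1, 3.9, 2.3, 0, 0, 0, 0], [-1, 7.9, 4.7, 0, 0, 0, 0], [-1, 11.8, 7.0, 0, 0, 0, 0], [-1, 15.7, 9.3, 0, 0, 0, 0], [-1, 15.7, 9.3, 0, 0, 0, 0], [-1, 15.7, 9.3, 3, 0, 0, 0], [-1, 15.7, 9.3, 6.3, 0, 0, 0], [-1, 15.7, 9.3, 6.3, 0, 0, 0]]
  ]
}}

```text
clock: 4.7
eef_pos: [586.8, -107.6, 88.1]
tcp_rot: [-3.141, 0.007, -0.056]
contact_force: [-0.9, 0.2, -1.5]
opening: 0.285
```

Run:
```python
from m import *
to([590.3,-108,92],-.056)
a=cv2.resize(T['pixels'][140:240,215:405],None,fx=4.2,fy=4.2,interpolation=2)[:,:798]
b=cv2.resize(S['pixels'][145:265,200:300],None,fx=4.9,fy=4.9,interpolation=2)
cv2.imwrite('pics/e_top.png',a[:,:,::-1]);cv2.imwrite('pics/e_side.png',b[:,:,::-1])
```

```text
t 4.8 pos [ 589.8 -108.1   92.2] rot [ 3.141e+00  1.000e-03 -5.500e-02] F [ 0.1  0.1 -0.4] op 0.286 q [-0.18  0.48  1.8  -0.    0.87 -0.13]
row [ 0.05 -0.01  0.02] [0.02 0.07 0.04]
```

View pics/e_side.png

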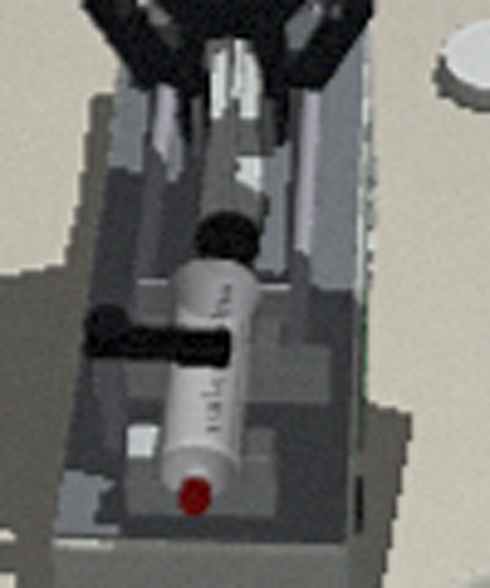

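Run:
```python
from m import *
np.set_printoptions(precision=1,suppress=True)
p=S['pixels'].astype(int); s=p.sum(2)
print('sumrows around piston')
for v in(190,192,194,196): print(v,s[v,236:260])
for v in(202,206,210,212,222,226,230,234): 
    print(v,s[v,228:258])
sp=lambda x,y:[200+(x+.5)/4.9-.5,145+(y+.5)/4.9-.5]
for n,v,a,b in(('piston',235,197,260),('mouth',275,176,258),('barrel',310,173,249),('barrel2',440,160,238)):
    q=onplane(S,[sp(a,v),sp(b,v)],100);print(n,q[:,:2].ravel(),q.mean(0)[:2])
```

```text
sumrows around piston
190 [150 155 134  73  46  53  43  58  56  18  54  52  66  31   1 106 154 148
 314 355 348 364 236 155]
192 [161 168 119  99  17  51  35  38  38  46  41  58  55  30  71  20 141 317
 361 357 346 360 233 156]
194 [175 166 117  46  39  44  45  63  51  32  44  64  49  59  35  96 311 359
 346 353 341 355 227 188]
196 [170 164 170 100  40  23  36  44  24  36  37  26  26  39   4 223 328 355
 351 359 349 371 237 175]
202 [355 387 400 379 376 379 257 224 274 308 338 361 371 400 404 440 440 464
 460 448 430 423 403 396 286 179 160 150 140 133]
206 [243 262 237 222 236 226 226 210 255 292 331 372 381 406 422 431 394 289
 302 406 434 421 381 344 305 248 227 233 238 228]
210 [227 263 290 283 286 283 226 227 348 432 466 491 500 512 502 482 510 494
 512 486 442 390 353 258 233 268 269 269 272 224]
212 [ 40  47  59  53  62  40  62  60  74  92 154 168 171 166 187 201 133 105
 185 402 413 348 354 244 242 275 267 268 277 199]
222 [258 260 250 257 245 249 276 394 441 483 504 526 530 535 544 456 415 391
 434 422 356 379 301 260 256 236 261 254 249 256]
226 [205 208 222 206 217 241 324 418 466 499 507 524 537 522 503 490 481 470
 455 396 347 355 303 272 263 270 263 275 272 258]
230 [141 153 152 159 176 249 380 438 469 503 512 523 527 530 448 399 440 450
 424 362 340 263 175 151 170 177 172 153 161 154]
234 [563 567 585 496 313 305 407 457 494 528 539 544 553 549 539 507 464 433
 395 344 347 240 245 280 261 272 268 241 185 150]
piston [606.5 -36.9 578.  -36.4] [592.2 -36.7]
mouth [615.4 -11.7 579.  -11. ] [597.2 -11.4]
barrel [616.3   9.8 583.   10.5] [599.6  10.2]
barrel2 [620.1  84.9 587.6  85.7] [603.8  85.3]
```

View pics/e_top.png

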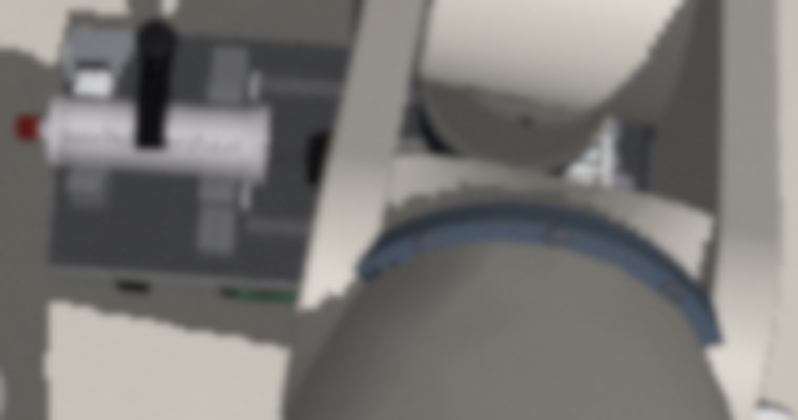

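Emit:
{"fn": "apply_moves", "kwargs": {
  "targets": [
    [[-1, 0.45, 0, 0, 0, 0, 0], [-1, 0.45, 0, 0, 0, 0, 0], [-1, 0.45, 0, 0, 0, 0, 0], [-1, 0.45, 0, 0, 0, 0, 0]]
  ]
}}

```text
clock: 5.3
eef_pos: [596.0, -108.6, 94.4]
tcp_rot: [3.141, -0.003, -0.055]
contact_force: [0.0, 1.3, -1.5]
opening: 0.283
```

```bash
cat > ck.py <<'E'
from m import *
np.set_printoptions(precision=1,suppress=True,linewidth=150)
def rowmid(f,v,u0,u1,ax,lo,hi):
    pass
s=S['pixels'].astype(int).sum(2); t=T['pixels'].astype(int).sum(2)
E
python3 - <<'E'
from ck import *
to([594,-108,92],-.056)
print('T cols (rows 158..190) u=284..292');
for u in(270,274,278,282,286,288,289,290,291,292): print(u,t[158:188,u])
for v in range(184,201,2): print(v,s[v,234:258])
E
```

```text
t 5.4 pos [ 595.8 -108.6   94.1] rot [ 3.1 -0.  -0.1] F [ 0.3 -0.2 -1.9] op 0.283 q [-0.2  0.5  1.8 -0.   0.9 -0.1]
row [-0.2 -0.1  0.2] [ 0.1 -0.2  0. ]
T cols (rows 158..190) u=284..292
270 [296 296 305 311 315 309 296 305 362 426 478 516 545 570 579 566 549 539 542 527 494 455 413 371 327 299 289 287 283 275]
274 [296 317 325 322 307 277 261 292 360 421 466 499 524 548 563 569 571 566 552 530 503 470 432 394 369 338 318 307 302 303]
278 [231 246 243 231 213 204 237 295 343 378 398 417 422 428 436 432 401 377 371 357 329 308 283 265 247 225 203 194 190 192]
282 [223 243 250 240 216 196 189 187 187 186 187 186 189 188 191 188 190 182 179 178 178 183 187 188 188 187 191 194 191 193]
286 [217 240 252 243 221 200 187 188 187 186 184 184 181 182 184 187 184 179 172 175 177 181 187 188 186 191 190 189 188 188]
288 [211 237 252 246 226 202 191 187 181 169 154 149 144 138 132 132 132 122 117 120 134 164 183 188 191 190 193 196 199 206]
289 [208 233 247 246 225 201 188 184 171 142 110  98  95  92  85  86  86  80  77  81 109 147 180 198 203 213 226 234 248 268]
290 [205 230 249 243 225 202 1
[... 565 characters left out ...]
168 172 114  25  63   5  27  15  43   0  77 110 268 227 140 326 353 355 350 341 353 362]
190 [167 158 126  74  39  52  65  14  46  59  50  49  55  57  57 132 140 321 347 343 352 350 352 356]
192 [169 174 124  56  59  37  29  68  60  63  11  11  42  63  43  54 108 314 353 348 350 345 337 376]
194 [180 169  88  20  53  47  22  38  55  36  35  50   5  51  27 239 342 337 353 349 349 351 345 359]
196 [158 163 173  98  22  47  25   0  48  18  20  56  31  25 140 297 347 347 352 356 355 354 358 363]
198 [157 161 156 145 158 276 322 333 361 367 372 381 388 358 352 354 344 345 348 351 355 364 353 366]
200 [155 196 263 324 337 352 377 374 401 419 445 449 454 461 450 427 367 248 210 206 328 365 374 268]
```

Run:
```python
from ck import *
to([593.4,-108,92],-.056)
for z in(90,100,114): print(onplane(T,[[287.9,173],[278.3,174.6]],z)[:,:2].ravel())
y=onplane(T,[[287.9,173]],100)[0,1]
for z in(82,86,90): print('face bottom z',z,proj(S,[599,y,z]))
ym=onplane(T,[[278.3,173]],100)[0,1]
for z in(112,117.5,119,123): print('mouth top z',z,proj(S,[598,ym,z]))
print(s[194:206,240:248])
```

```text
t 5.5 pos [ 595.7 -108.6   93.9] rot [ 3.1 -0.  -0.1] F [-0.4 -0.3 -0.7] op 0.282 q [-0.2  0.5  1.8 -0.   0.9 -0.1]
row [-0.2 -0.1  0.2] [ 0.1 -0.1  0. ]
[598.4 -23.8 594.8  -4. ]
[596.4 -23.8 592.8  -4.2]
[593.6 -23.8 590.1  -4.4]
face bottom z 82 [[243.4 202.4]]
face bottom z 86 [[243.3 201.2]]
face bottom z 90 [[243.3 199.9]]
mouth top z 112 [[243.3 199.2]]
mouth top z 117.5 [[243.2 197.4]]
mouth top z 119 [[243.2 196.9]]
mouth top z 123 [[243.2 195.6]]
[[ 64  25  47  52  60  41  14  28]
 [ 30  45  21  32   1  31  12  26]
 [ 47  41  16  37  55  23  18   6]
 [ 78  82 159 132  83  64  11   5]
 [332 337 357 366 375 386 395 363]
 [339 351 374 386 400 425 450 452]
 [366 381 383 424 423 450 469 455]
 [374 402 407 432 446 460 465 445]
 [375 396 401 428 445 452 476 436]
 [367 395 417 446 441 379 294 394]
 [390 405 418 432 425 388 323 412]
 [379 404 417 439 453 376 326 414]]
```

Run:
```python
from ck import *
print('air: rear top',proj(S,[441.9,59.5,177.2]),'tip bottom',proj(S,[443,77.5,148.8]), 'obs 199.7 / 213.4')
for z in(96,99,102): print(z,'rear top',proj(S,[598,-41.8,z+14.25]))
print(s[182:190,234:254])
```

```text
air: rear top [[320.7 197.8]] tip bottom [[319.9 214.2]] obs 199.7 / 213.4
96 rear top [[243.5 187.7]]
99 rear top [[243.5 186.7]]
102 rear top [[243.4 185.7]]
[[173 163 155 172 259 287 282 269 282 272 277 273 264 279 417 416 357 347 351 347]
 [171 167 152 176 263 277 277 281 276 285 267 278 276 271 290 304 340 342 347 347]
 [172 154 166 223 272 274 282 287 273 284 273 271 264 280 279 238 331 355 350 360]
 [169 158 165 195 272 283 267 288 301 296 271 279 293 279 268 218 195 332 359 358]
 [169 169 154 197 264 285 296 220 188 222 235 273 282 291 285 218 167 318 360 348]
 [167 149 137 233 235 177 126  85  70  99 114 119 167 265 291 204 150 313 355 348]
 [174 170 168 174 113  57  11  27  46  47  52  31  81  96 274 223 164 332 351 345]
 [162 145 177 118  37  16 194 125  51  37  45  51  12   0 173 175 171 309 362 349]]
```

Emit:
{"fn": "apply_moves", "kwargs": {
  "targets": [
    [[-1, -0.2, -0.3, 0.2, 0, 0, 0], [-1, -0.2, -0.6, 0.2, 0, 0, 0], [-1, -0.2, -0.9, 0.2, 0, 0, 0], [-1, -0.2, -1.2, 0.2, 0, 0, 0], [-1, -0.2, -1.5, 0.2, 0, 0, 0], [-1, -0.2, -1.5, 0.2, 0, 0, 0], [-1, -0.2, -1.5, 0.2, 0, 0, 0], [-1, -0.2, -1.5, 0.2, 0, 0, 0]]
  ]
}}

```text
clock: 6.4
eef_pos: [594.6, -93.6, 91.9]
tcp_rot: [3.141, -0.003, -0.055]
contact_force: [0.0, 1.1, -0.7]
opening: 0.284
```

Run:
```python
from ck import *
to([594.1,-94,92],-.056)
for v in range(190,208,2): print(v,s[v,230:258])
```

```text
t 6.5 pos [594.6 -93.7  91.8] rot [ 3.1 -0.  -0.1] F [ 0.6  0.4 -1.2] op 0.285 q [-0.2  0.5  1.8 -0.   0.9 -0.1]
row [-0.1  0.  -0. ] [ 0.1 -0.1  0. ]
190 [231 225 187 173 152 162 159 187 270 286 294 278 275 277 253 273 292 278 264 285 203 162 297 356 345 353 351 353]
192 [222 222 188 176 160 160 164 149 265 221 184 153 130 137 129 156 205 267 285 258 197 159 315 357 358 338 352 364]
194 [215 229 175 152 158 161 156 162  92  64  14  65  34  75  46  49  16   5  97 196 175 292 350 356 349 345 348 369]
196 [224 206 186 165 168 155 153  91  45  56  31  25  51   6  43  46  53  50  53  71 114 310 357 342 355 353 357 358]
198 [209 196 173 177 171 177 149  46 116 278 333 344 356 363 372 406 394 332 177  40 315 352 352 351 355 341 359 363]
200 [209 179 172 151 145 198 250 276 295 321 338 352 369 387 393 401 416 412 402 394 410 376 341 357 356 352 357 275]
202 [391 374 362 377 254 238 263 267 290 316 336 342 376 392 395 413 417 400 397 403 420 440 403 343 344 347 359 231]
204 [237 233 233 219 224 225 263 296 330 345 345 357 371 380 391 329 288 391 428 418 394 383 350 299 287 303 325 292]
206 [249 247 222 223 229 200 255 294 335 375 383 405 420 434 380 273 304 412 434 404 382 352 294 240 232 234 243 229]
```

Emit:
{"fn": "apply_moves", "kwargs": {
  "targets": [
    [[-1, 0, -0.3, 0, 0, 0, 0], [-1, 0, -0.6, 0, 0, 0, 0], [-1, 0, -0.9, 0, 0, 0, 0], [-1, 0, -1.2, 0, 0, 0, 0]]
  ]
}}

```text
clock: 6.9
eef_pos: [595.3, -81.3, 91.9]
tcp_rot: [3.141, -0.003, -0.055]
contact_force: [-0.5, -0.5, -0.7]
opening: 0.284
```

Emit:
{"fn": "apply_moves", "kwargs": {
  "targets": [
    [[-1, 0, -0.3, 0, 0, 0, 0], [-1, 0, -0.6, 0, 0, 0, 0], [-1, 0, -0.9, 0, 0, 0, 0]]
  ]
}}

```text
clock: 7.2
eef_pos: [595.5, -72.2, 91.8]
tcp_rot: [3.14, -0.002, -0.055]
contact_force: [-1.2, -3.2, -0.8]
opening: 0.285
```

Emit:
{"fn": "apply_moves", "kwargs": {
  "targets": [
    [[-1, 0, -0.2, 0, 0, 0, 0], [-1, 0, -0.4, 0, 0, 0, 0], [-1, 0, -0.6, 0, 0, 0, 0], [-1, 0, -0.8, 0, 0, 0, 0]]
  ]
}}

```text
clock: 7.6
eef_pos: [595.5, -65.0, 91.7]
tcp_rot: [3.139, -0.001, -0.055]
contact_force: [-1.5, -5.0, -0.3]
opening: 0.283
```

Emit:
{"fn": "apply_moves", "kwargs": {
  "targets": [
    [[-1, 0, -0.4, 0, 0, 0, 0], [-1, 0, -0.8, 0, 0, 0, 0], [-1, 0, -1.2, 0, 0, 0, 0], [-1, 0, -1.6, 0, 0, 0, 0]]
  ]
}}

```text
clock: 8.0
eef_pos: [596.1, -49.5, 91.6]
tcp_rot: [3.138, -0.001, -0.054]
contact_force: [-1.5, -4.9, 0.1]
opening: 0.275
```

```bash
python3 -c "
from h import *
to([598,-31,92],-.056)"
```

```text
t 8.0 pos [596.1 -49.5  91.6] rot [ 3.138e+00 -1.000e-03 -5.400e-02] F [-1.5 -4.9  0.1] op 0.275 q [-0.08  0.47  1.8  -0.    0.86 -0.03]
row [ 0.09 -1.85 -0.05] [ 0.19 -0.04  0.09]
```

Emit:
{"fn": "apply_moves", "kwargs": {
  "targets": [
    [[-1, 0, -0.4, 0, 0, 0, 0], [-1, 0, -0.8, 0, 0, 0, 0], [-1, 0, -1.2, 0, 0, 0, 0], [-1, 0, -1.6, 0, 0, 0, 0], [-1, 0, -1.9, 0, 0, 0, 0], [-1, 0, -1.9, 0, 0, 0, 0]]
  ]
}}

```text
clock: 8.6
eef_pos: [597.2, -29.5, 91.5]
tcp_rot: [3.139, -0.001, -0.055]
contact_force: [-1.0, 2.6, -0.4]
opening: 0.278
```

Run:
```python
from ck import *
to([598,-31,92],-.056)
b=cv2.resize(S['pixels'][145:265,200:300],None,fx=4.5,fy=4.5,interpolation=2)
a=cv2.resize(T['pixels'][130:250,225:300],None,fx=4.5,fy=4.5,interpolation=2)
cv2.imwrite('pics/f.png',np.hstack([b,a])[:,:800,::-1])
```

```text
t 8.7 pos [597.2 -29.6  91.6] rot [ 3.1 -0.  -0.1] F [-1.7 -0.4 -0.3] op 0.285 q [-0.1  0.5  1.8 -0.   0.9  0. ]
row [ 0.1  0.1 -0. ] [ 0.1 -0.1  0.1]
```

View pics/f.png

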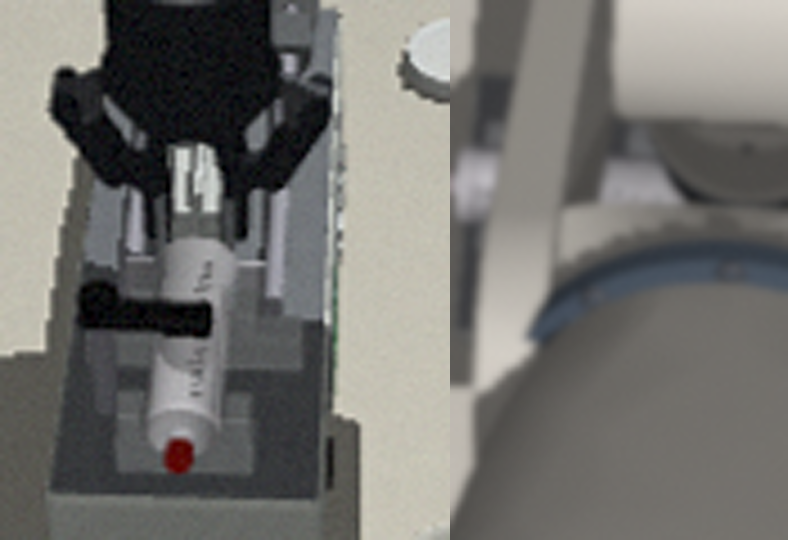

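Emit:
{"fn": "apply_moves", "kwargs": {
  "targets": [
    [[0.6, 0, 0, 0, 0, 0, 0], [0.6, 0, 0, 0, 0, 0, 0], [0.6, 0, 0, 0, 0, 0, 0], [0.6, 0, 0, 0, 0, 0, 0], [0.6, 0, 0, 0, 0, 0, 0], [0.6, 0, 0, 0, 0, 0, 0]]
  ]
}}

```text
clock: 9.3
eef_pos: [597.3, -29.7, 91.6]
tcp_rot: [3.139, -0.001, -0.055]
contact_force: [-0.4, 0.7, -0.5]
opening: 0.798
```

```bash
python3 -c "
from h import *
to([595.2,-70,84],-.056)"
```

```text
t 9.3 pos [597.3 -29.7  91.6] rot [ 3.139e+00 -1.000e-03 -5.500e-02] F [-0.4  0.7 -0.5] op 0.798 q [-0.05  0.47  1.8  -0.    0.86  0.01]
row [0.01 4.03 0.77] [ 0.13 -0.06  0.09]
```

Emit:
{"fn": "apply_moves", "kwargs": {
  "targets": [
    [[0.6, 0, 1, 0.2, 0, 0, 0], [0.6, 0, 2, 0.4, 0, 0, 0], [0.6, 0, 3, 0.6, 0, 0, 0], [0.6, 0, 4, 0.8, 0, 0, 0], [0.6, 0, 4, 0.8, 0, 0, 0], [0.6, 0, 4, 0.8, 0, 0, 0]]
  ]
}}

```text
clock: 9.9
eef_pos: [595.0, -70.1, 83.6]
tcp_rot: [3.14, -0.001, -0.056]
contact_force: [0.1, 0.6, -0.3]
opening: 0.8
```

Run:
```python
from ck import *
to([595.2,-70,84],-.056)
b=cv2.resize(S['pixels'][140:215,205:285],None,fx=5,fy=5,interpolation=2)
a=cv2.resize(T['pixels'][135:210,265:345],None,fx=5,fy=5,interpolation=2)
cv2.imwrite('pics/g.png',np.hstack([b,a])[:,:800,::-1])
```

```text
t 10.0 pos [595.1 -69.5  83.7] rot [ 3.1 -0.  -0.1] F [-0.3  0.  -0.2] op 0.803 q [-0.1  0.5  1.8 -0.   0.8 -0.1]
row [ 0.   0.1 -0. ] [ 0.1 -0.1  0.1]
```

View pics/g.png

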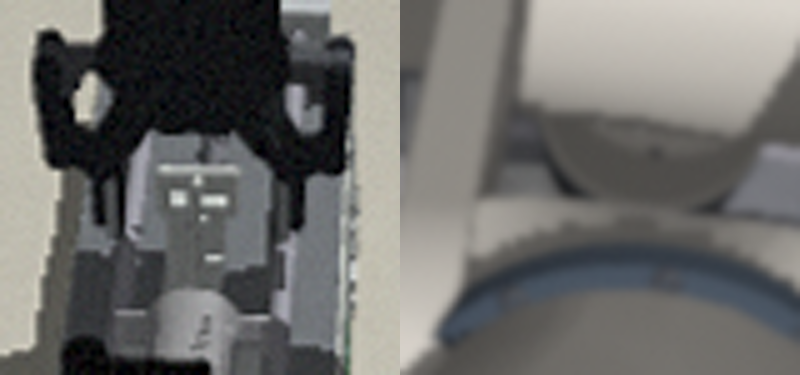

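Run:
```python
from ck import *
for y in(-88,-92):
  for z in(100,104,109,114): print(y,z,proj(S,[594,y,z]))
print(s[168:180,234:256])
```

```text
-88 100 [[245.6 176.8]]
-88 104 [[245.5 175.6]]
-88 109 [[245.5 173.9]]
-88 114 [[245.4 172.3]]
-92 100 [[245.6 175.7]]
-92 104 [[245.5 174.4]]
-92 109 [[245.5 172.8]]
-92 114 [[245.4 171.1]]
[[467 372 336 354 349 355 352 348 347 350 362 232 208 297 268 270 285 338 347 242  90  33]
 [473 349 327 355 347 348 342 352 351 352 358 228 181 294 368 342 332 347 356 352 198  43]
 [464 359 325 346 350 341 346 353 341 359 250 177 208 315 366 376 349 354 354 365 291 132]
 [465 364 342 339 332 352 345 348 332 358 223 140 223 323 362 351 346 352 342 348 354 290]
 [431 351 333 338 330 334 329 329 341 335 315 204 245 326 348 287 324 337 332 336 348 351]
 [404 351 409 557 591 543 519 515 527 521 533 476 473 494 482 486 521 530 443 364 353 351]
 [386 337 377 440 478 458 452 465 451 451 482 458 458 453 449 460 465 467 466 381 351 349]
 [360 329 315 301 300 317 316 305 297 354 552 396 294 300 314 302 307 299 349 358 345 351]
 [363 331 309 268 276 268 268 274 271 383 588 409 260 272 284 273 268 275 317 352 355 343]
 [351 338 292 271 273 260 265 264 275 287 347 308 281 275 266 276 270 290 333 355 350 361]
 [349 328 304 282 261 484 504 487 340 265 276 268 257 258 257 250 264 271 332 350 352 352]
 [382 344 305 268 255 532 596 597 390 267 276 464 561 556 554 572 384 275 317 354 353 351]]
```

Emit:
{"fn": "apply_moves", "kwargs": {
  "targets": [
    [[-1, 0.1, 0, 0, 0, 0, 0], [-1, 0.1, 0, 0, 0, 0, 0], [-1, 0.1, 0, 0, 0, 0, 0], [-1, 0.1, 0, 0, 0, 0, 0], [-1, 0.1, 0, 0, 0, 0, 0], [-1, 0.1, 0, 0, 0, 0, 0], [-1, 0.1, 0, 0, 0, 0, 0], [-1, 0.1, 0, 0, 0, 0, 0]]
  ],
  "newtons": 60
}}

```text
clock: 10.9
eef_pos: [596.0, -69.3, 83.7]
tcp_rot: [3.14, -0.001, -0.054]
contact_force: [-2.1, 1.1, -0.7]
opening: 0.282
```

Emit:
{"fn": "apply_moves", "kwargs": {
  "targets": [
    [[-1, -0.05, 0, -0.2, 0, 0, 0], [-1, -0.05, 0, -0.4, 0, 0, 0], [-1, -0.05, 0, -0.5, 0, 0, 0], [-1, -0.05, 0, -0.5, 0, 0, 0]]
  ]
}}

```text
clock: 11.3
eef_pos: [595.6, -69.5, 88.8]
tcp_rot: [3.139, -0.001, -0.054]
contact_force: [-0.2, -1.9, -3.0]
opening: 0.28
```

Emit:
{"fn": "apply_moves", "kwargs": {
  "targets": [
    [[-1, 0, -0.4, 0, 0, 0, 0], [-1, 0, -0.8, 0, 0, 0, 0], [-1, 0, -1.2, 0, 0, 0, 0], [-1, 0, -1.6, 0, 0, 0, 0], [-1, 0, -1.6, 0, 0, 0, 0]]
  ]
}}

```text
clock: 11.8
eef_pos: [596.5, -52.5, 88.7]
tcp_rot: [3.14, -0.001, -0.054]
contact_force: [1.1, 3.6, -1.7]
opening: 0.279
```

Emit:
{"fn": "apply_moves", "kwargs": {
  "targets": [
    [[-1, 0, -0.3, 0, 0, 0, 0], [-1, 0, -0.6, 0, 0, 0, 0], [-1, 0, -0.9, 0, 0, 0, 0], [-1, 0, -1.2, 0, 0, 0, 0]]
  ]
}}

```text
clock: 12.2
eef_pos: [597.2, -40.3, 88.7]
tcp_rot: [3.14, -0.001, -0.054]
contact_force: [0.4, -5.6, -1.1]
opening: 0.282
```

Emit:
{"fn": "apply_moves", "kwargs": {
  "targets": [
    [[-1, 0, -0.15, 0, 0, 0, 0], [-1, 0, -0.3, 0, 0, 0, 0], [-1, 0, -0.45, 0, 0, 0, 0], [-1, 0, -0.6, 0, 0, 0, 0]]
  ]
}}

```text
clock: 12.6
eef_pos: [597.5, -34.5, 88.7]
tcp_rot: [3.14, -0.001, -0.054]
contact_force: [0.3, -2.6, -2.8]
opening: 0.28
```

Emit:
{"fn": "apply_moves", "kwargs": {
  "targets": [
    [[-1, 0, -0.1, 0, 0, 0, 0], [-1, 0, -0.2, 0, 0, 0, 0]]
  ]
}}

```text
clock: 12.8
eef_pos: [597.6, -32.1, 88.7]
tcp_rot: [3.14, -0.001, -0.054]
contact_force: [-0.8, -3.4, -2.8]
opening: 0.28
```

Emit:
{"fn": "apply_moves", "kwargs": {
  "targets": [
    [[-1, 0, -0.1, 0, 0, 0, 0]]
  ]
}}

```text
clock: 12.9
eef_pos: [597.7, -30.7, 88.7]
tcp_rot: [3.141, -0.001, -0.054]
contact_force: [0.4, 1.9, -2.6]
opening: 0.277
```

Emit:
{"fn": "apply_moves", "kwargs": {
  "targets": [
    [[-1, 0, -0.08, 0, 0, 0, 0]]
  ]
}}

```text
clock: 13.0
eef_pos: [597.7, -29.7, 88.7]
tcp_rot: [3.141, -0.001, -0.054]
contact_force: [-0.1, -1.3, -2.3]
opening: 0.28
```

Emit:
{"fn": "apply_moves", "kwargs": {
  "targets": [
    [[-1, 0, -0.08, 0, 0, 0, 0]]
  ]
}}

```text
clock: 13.1
eef_pos: [597.7, -29.0, 88.7]
tcp_rot: [3.141, -0.001, -0.054]
contact_force: [0.9, -1.6, -3.5]
opening: 0.283
```

Emit:
{"fn": "apply_moves", "kwargs": {
  "targets": [
    [[-1, 0, -0.08, 0, 0, 0, 0]]
  ]
}}

```text
clock: 13.2
eef_pos: [597.8, -28.2, 88.7]
tcp_rot: [3.141, -0.001, -0.054]
contact_force: [-0.0, -3.5, -2.9]
opening: 0.279
```

Emit:
{"fn": "apply_moves", "kwargs": {
  "targets": [
    [[-1, 0, -0.08, 0, 0, 0, 0]]
  ]
}}

```text
clock: 13.3
eef_pos: [597.8, -27.6, 88.7]
tcp_rot: [3.14, -0.001, -0.054]
contact_force: [-0.0, -0.5, -2.6]
opening: 0.28
```

Emit:
{"fn": "apply_moves", "kwargs": {
  "targets": [
    [[-1, 0, -0.08, 0, 0, 0, 0]]
  ]
}}

```text
clock: 13.4
eef_pos: [597.9, -26.9, 88.6]
tcp_rot: [3.14, -0.001, -0.054]
contact_force: [-0.1, -5.2, -3.5]
opening: 0.279
```

Emit:
{"fn": "apply_moves", "kwargs": {
  "targets": [
    [[-1, 0, -0.08, 0, 0, 0, 0]]
  ]
}}

```text
clock: 13.5
eef_pos: [597.9, -26.4, 88.6]
tcp_rot: [3.139, -0.001, -0.054]
contact_force: [-1.1, -8.2, -1.4]
opening: 0.28
```

Emit:
{"fn": "apply_moves", "kwargs": {
  "targets": [
    [[-1, 0, -0.05, 0, 0, 0, 0]]
  ]
}}

```text
clock: 13.6
eef_pos: [597.9, -26.5, 88.7]
tcp_rot: [3.138, -0.001, -0.054]
contact_force: [0.1, -8.5, -2.8]
opening: 0.284
```

Emit:
{"fn": "apply_moves", "kwargs": {
  "targets": [
    [[-1, 0, -0.09, 0, 0, 0, 0]]
  ]
}}

```text
clock: 13.7
eef_pos: [597.9, -26.4, 88.7]
tcp_rot: [3.137, -0.001, -0.053]
contact_force: [-0.5, -10.0, -2.9]
opening: 0.285
```

Emit:
{"fn": "apply_moves", "kwargs": {
  "targets": [
    [[-1, 0, -0.14, 0, 0, 0, 0], [-1, 0, -0.14, 0, 0, 0, 0]]
  ]
}}

```text
clock: 13.9
eef_pos: [597.9, -26.4, 88.7]
tcp_rot: [3.135, -0.001, -0.053]
contact_force: [-0.1, -12.0, -2.1]
opening: 0.277
```

```bash
python3 -c "
from h import *
to([597.9,-26,88.7],-.054)"
```

```text
t 13.9 pos [597.9 -26.4  88.7] rot [ 3.135e+00 -1.000e-03 -5.300e-02] F [ -0.1 -12.   -2.1] op 0.277 q [-0.04  0.48  1.8  -0.01  0.86  0.02]
row [-0.   -0.04  0.  ] [ 0.39 -0.05  0.08]
```

Emit:
{"fn": "apply_moves", "kwargs": {
  "targets": [
    [[-1, 0, -0.2, 0, 0, 0, 0], [-1, 0, -0.2, 0, 0, 0, 0]]
  ]
}}

```text
clock: 14.1
eef_pos: [597.9, -26.4, 88.7]
tcp_rot: [3.132, -0.001, -0.052]
contact_force: [-0.8, -13.7, -2.5]
opening: 0.282
```

Emit:
{"fn": "apply_moves", "kwargs": {
  "targets": [
    [[-1, 0, -0.28, 0, 0, 0, 0], [-1, 0, -0.28, 0, 0, 0, 0]]
  ]
}}

```text
clock: 14.3
eef_pos: [598.0, -26.4, 88.8]
tcp_rot: [3.128, -0.001, -0.051]
contact_force: [-0.3, -19.3, -1.8]
opening: 0.279
```

Emit:
{"fn": "apply_moves", "kwargs": {
  "targets": [
    [[-1, 0, -0.28, 0, 0, 0, 0], [-1, 0, -0.28, 0, 0, 0, 0], [-1, 0, -0.28, 0, 0, 0, 0]]
  ]
}}

```text
clock: 14.6
eef_pos: [598.0, -26.4, 88.8]
tcp_rot: [3.124, -0.001, -0.05]
contact_force: [-0.5, -19.6, -2.0]
opening: 0.275
```

Emit:
{"fn": "apply_moves", "kwargs": {
  "targets": [
    [[-1, 0, 0, 0, 0, 0, 0], [0.4, 0, 0, 0, 0, 0, 0], [1, 0, 0, 0, 0, 0, 0], [1, 0, 0, 0, 0, 0, 0], [1, 0, 0, 0, 0, 0, 0], [1, 0, 0, 0, 0, 0, 0], [1, 0, 0, 0, 0, 0, 0], [1, 0, 0, 0, 0, 0, 0]]
  ],
  "newtons": 25
}}

```text
clock: 15.4
eef_pos: [598.0, -26.3, 88.8]
tcp_rot: [3.124, -0.001, -0.05]
contact_force: [-0.2, -0.3, 0.2]
opening: 0.999
```

Emit:
{"fn": "apply_moves", "kwargs": {
  "targets": [
    [[1, 0, 0, -3, 0, 0, 0], [1, 0, 0, -7, 0, 0, 0], [1, 0, 0, -10, 0, 0, 0], [1, 0, 0, -10, 0, 0, 0]]
  ]
}}

```text
clock: 15.8
eef_pos: [600.7, -24.6, 193.5]
tcp_rot: [3.124, -0.008, -0.05]
contact_force: [1.3, 0.2, -0.0]
opening: 1.0
```

```bash
python3 -c "
from h import *
to([587.5,-200,188],-.056)"
```

```text
t 15.8 pos [600.7 -24.6 193.5] rot [ 3.124 -0.008 -0.05 ] F [ 1.3  0.2 -0. ] op 1.0 q [-0.03  0.35  1.73 -0.02  1.05  0.03]
row [-0.45 17.57  0.85] [ 1.01 -0.49  0.33]
```

Move over the pusher, then look again from above the bench.

Emit:
{"fn": "apply_moves", "kwargs": {
  "targets": [
    [[1, -0.1, 4.5, 0, 1, -0.4, 0.3], [1, -0.3, 9, 0, 1, -0.4, 0.3], [1, -0.4, 13.5, 0, 1, -0.4, 0.3], [1, -0.4, 17.6, 0.8, 1, -0.4, 0.3], [1, -0.4, 17.6, 0.8, 1, -0.4, 0.3], [1, -0.4, 17.6, 0.8, 1, -0.4, 0.3]]
  ]
}}

```text
clock: 16.4
eef_pos: [587.2, -201.0, 187.4]
tcp_rot: [-3.141, 0.0, -0.058]
contact_force: [-0.1, 0.1, -0.4]
opening: 0.999
```

Run:
```python
from ck import *
to([587.5,-200,119],-.056)
b=cv2.resize(S['pixels'][110:220,200:300],None,fx=4,fy=4,interpolation=2)
a=cv2.resize(T['pixels'][135:225,265:365],None,fx=4,fy=4,interpolation=2); a=np.pad(a,((0,80),(0,0),(0,0)))
cv2.imwrite('pics/k.png',np.hstack([b,a])[:,:800,::-1])
```

```text
t 16.5 pos [ 587.7 -199.5  188. ] rot [-3.1 -0.  -0.1] F [ 0.3  0.3 -0.2] op 0.999 q [-0.3  0.4  1.7  0.   1.1 -0.3]
row [-0.   0.1  6.9] [-0.  -0.   0.1]
```

View pics/k.png

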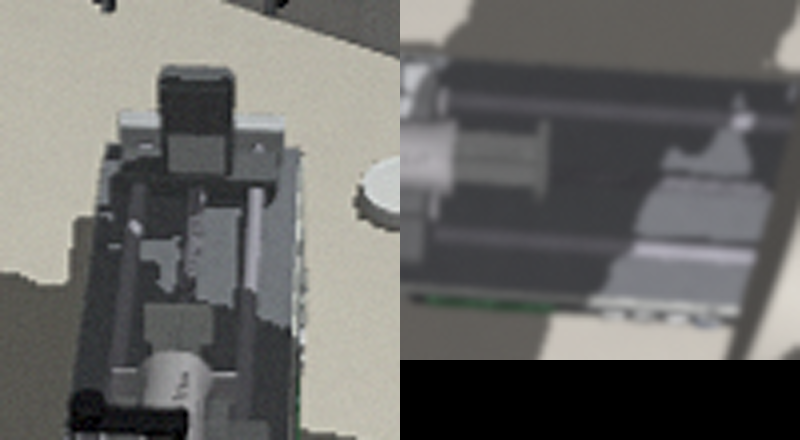

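Emit:
{"fn": "apply_moves", "kwargs": {
  "targets": [
    [[1, -0.1, 0, 3, 0, 0, 0], [1, -0.1, 0, 5.5, 0, 0, 0], [1, -0.1, 0, 7, 0, 0, 0], [1, -0.1, 0, 7, 0, 0, 0], [-1, -0.1, 0, 7, 0, 0, 0], [-1, -0.1, 0, 7, 0, 0, 0], [-1, -0.1, 0, 7, 0, 0, 0], [-1, -0.1, 0, 7, 0, 0, 0]]
  ]
}}

```text
clock: 17.3
eef_pos: [585.3, -199.4, 119.3]
tcp_rot: [-3.141, 0.002, -0.055]
contact_force: [-8.9, 1.2, 9.9]
opening: 0.513
```

Emit:
{"fn": "apply_moves", "kwargs": {
  "targets": [
    [[-1, 0, 0, 0, 0, 0, 0], [-1, 0, 0, 0, 0, 0, 0], [-1, 0, 0, 0, 0, 0, 0]]
  ]
}}

```text
clock: 17.6
eef_pos: [585.1, -199.3, 119.4]
tcp_rot: [-3.141, 0.002, -0.055]
contact_force: [-1.0, -0.6, -4.0]
opening: 0.511
```

Run:
```python
from ck import *
to([590,-87,118],-.056)
print('flange outer y',onplane(T,[[300.9,173.5],[278.7,173]],100))
```

```text
t 17.7 pos [ 585.2 -199.4  119.4] rot [-3.1  0.  -0.1] F [-1.1  0.2 -3.2] op 0.508 q [-0.3  0.5  1.7 -0.   0.9 -0.3]
row [ -0.1 -11.2   0.1] [-0.   0.1  0. ]
flange outer y [[595.7 -50.4 100. ]
 [596.2  -4.9 100. ]]
```

Emit:
{"fn": "apply_moves", "kwargs": {
  "targets": [
    [[-1, 0, -0.5, 0, 0, 0, 0], [-1, 0, -1.2, 0, 0, 0, 0], [-1, 0, -2, 0, 0, 0, 0], [-1, 0, -3, 0, 0, 0, 0], [-1, 0, -4, 0, 0, 0, 0], [-1, 0, -4.5, 0, 0, 0, 0], [-1, 0, -4.5, 0, 0, 0, 0]]
  ]
}}

```text
clock: 18.4
eef_pos: [587.9, -152.7, 119.4]
tcp_rot: [-3.14, 0.002, -0.055]
contact_force: [1.8, 2.3, -6.2]
opening: 0.512
```

Run:
```python
from h import *
to([590,-87,119.4],-.056)
```

```text
t 18.4 pos [ 587.9 -152.7  119.4] rot [-3.14e+00  2.00e-03 -5.50e-02] F [ 1.8  2.3 -6.2] op 0.512 q [-0.26  0.45  1.76  0.    0.93 -0.2 ]
row [-0.15 -6.58  0.01] [-0.11  0.12  0.07]
```

Emit:
{"fn": "apply_moves", "kwargs": {
  "targets": [
    [[-1, 0, -1, 0, 0, 0, 0], [-1, 0, -2, 0, 0, 0, 0], [-1, 0, -3, 0, 0, 0, 0], [-1, 0, -4, 0, 0, 0, 0], [-1, 0, -5, 0, 0, 0, 0], [-1, 0, -6, 0, 0, 0, 0], [-1, 0, -6.5, 0, 0, 0, 0], [-1, 0, -6.8, 0, 0, 0, 0]]
  ]
}}

```text
clock: 19.2
eef_pos: [592.0, -83.9, 119.4]
tcp_rot: [-3.14, 0.001, -0.054]
contact_force: [4.7, -4.2, -10.7]
opening: 0.515
```

Emit:
{"fn": "apply_moves", "kwargs": {
  "targets": [
    [[-1, 0, 0, 0, 0, 0, 0]]
  ]
}}

```text
clock: 19.3
eef_pos: [592.1, -83.1, 119.4]
tcp_rot: [-3.139, 0.001, -0.054]
contact_force: [2.0, -2.9, -6.5]
opening: 0.511
```

Run:
```python
from ck import *
to([590,-87,119.4],-.056)
b=cv2.resize(S['pixels'][120:220,215:275],None,fx=6,fy=6,interpolation=2)
cv2.imwrite('pics/n.png',b[:,:,::-1])
for v in range(172,192): print(v,s[v,238:252])
```

```text
t 19.4 pos [592.1 -83.1 119.4] rot [-3.1  0.  -0.1] F [ 4.2  1.  -8.3] op 0.509 q [-0.1  0.4  1.8  0.   0.9 -0.1]
row [-0.2  0.4 -0. ] [-0.2  0.1  0.1]
172 [147 148 154 137 121 156 143 151 159 131 142 135 151 143]
173 [134 141 133 137 143 150 149 158 135 125 131 142 146 120]
174 [158 137 133 132 141 139 122 136 141 139 143 145 141 153]
175 [126 135 134 130 131 131 135 157 131 139 132 121 121 126]
176 [207 229 216 230 226 216 220 212 191 198 180 197 199 180]
177 [245 280 268 264 267 268 275 264 249 254 260 263 266 250]
178 [222 272 272 266 283 271 277 278 279 279 273 282 282 275]
179 [211 269 272 274 266 267 274 267 276 276 274 266 267 274]
180 [210 268 263 257 279 273 270 273 268 260 267 265 267 268]
181 [217 261 266 269 275 268 272 266 272 269 272 270 279 270]
182 [223 262 266 273 263 269 275 271 273 268 267 271 278 277]
183 [197 252 270 277 263 264 271 270 258 272 263 275 267 276]
184 [172 261 273 270 266 263 267 271 276 265 267 256 263 270]
185 [195 253 258 252 249 256 252 251 256 269 295 294 283 279]
186 [298 296 293 298 298 301 306 297 285 289 287 295 296 294]
187 [287 286 281 292 279 271 290 280 286 284 295 289 283 294]
188 [280 281 277 271 276 273 274 291 286 272 279 276 276 288]
189 [270 279 277 278 275 271 284 290 282 280 276 285 276 282]
190 [270 285 269 296 286 295 286 292 286 273 291 278 274 281]
191 [272 268 282 280 276 285 270 275 305 277 276 278 253 279]
```

Emit:
{"fn": "apply_moves", "kwargs": {
  "targets": [
    [[-1, 0, -0.4, 0, 0, 0, 0], [-1, 0, -0.8, 0, 0, 0, 0], [-1, 0, -1.1, 0, 0, 0, 0], [-1, 0, -1.2, 0, 0, 0, 0]]
  ]
}}

```text
clock: 19.8
eef_pos: [592.9, -70.8, 119.4]
tcp_rot: [-3.139, 0.001, -0.054]
contact_force: [4.3, -3.3, -9.2]
opening: 0.507
```

Emit:
{"fn": "apply_moves", "kwargs": {
  "targets": [
    [[-1, 0, -0.1, 0, 0, 0, 0]]
  ]
}}

```text
clock: 19.9
eef_pos: [592.9, -69.7, 119.4]
tcp_rot: [-3.139, 0.001, -0.054]
contact_force: [3.8, -4.0, -9.1]
opening: 0.51
```

Emit:
{"fn": "apply_moves", "kwargs": {
  "targets": [
    [[-1, 0, -0.1, 0, 0, 0, 0]]
  ]
}}

```text
clock: 20.0
eef_pos: [593.0, -68.7, 119.4]
tcp_rot: [-3.139, 0.001, -0.054]
contact_force: [3.5, -3.0, -8.7]
opening: 0.512
```

Emit:
{"fn": "apply_moves", "kwargs": {
  "targets": [
    [[-1, 0, -0.1, 0, 0, 0, 0], [-1, 0, -0.2, 0, 0, 0, 0]]
  ]
}}

```text
clock: 20.2
eef_pos: [593.1, -66.7, 119.4]
tcp_rot: [-3.139, 0.001, -0.054]
contact_force: [3.7, -3.4, -9.6]
opening: 0.509
```

Emit:
{"fn": "apply_moves", "kwargs": {
  "targets": [
    [[-1, 0, -0.1, 0, 0, 0, 0]]
  ]
}}

```text
clock: 20.3
eef_pos: [593.1, -65.6, 119.4]
tcp_rot: [-3.139, 0.001, -0.054]
contact_force: [4.4, -4.6, -8.6]
opening: 0.509
```

Emit:
{"fn": "apply_moves", "kwargs": {
  "targets": [
    [[-1, 0, -0.08, 0, 0, 0, 0]]
  ]
}}

```text
clock: 20.4
eef_pos: [593.2, -64.8, 119.4]
tcp_rot: [-3.139, 0.001, -0.054]
contact_force: [3.8, -3.1, -8.9]
opening: 0.512
```

Emit:
{"fn": "apply_moves", "kwargs": {
  "targets": [
    [[-1, 0, -0.08, 0, 0, 0, 0]]
  ]
}}

```text
clock: 20.5
eef_pos: [593.3, -64.0, 119.4]
tcp_rot: [-3.139, 0.001, -0.054]
contact_force: [2.7, -2.9, -8.2]
opening: 0.509
```

Emit:
{"fn": "apply_moves", "kwargs": {
  "targets": [
    [[-1, 0, -0.07, 0, 0, 0, 0]]
  ]
}}

```text
clock: 20.6
eef_pos: [593.3, -63.2, 119.4]
tcp_rot: [-3.139, 0.001, -0.054]
contact_force: [2.6, -3.1, -9.0]
opening: 0.511
```

Emit:
{"fn": "apply_moves", "kwargs": {
  "targets": [
    [[-1, 0, -0.07, 0, 0, 0, 0]]
  ]
}}

```text
clock: 20.7
eef_pos: [593.3, -62.4, 119.4]
tcp_rot: [-3.139, 0.001, -0.054]
contact_force: [3.6, -3.2, -8.8]
opening: 0.512
```

Emit:
{"fn": "apply_moves", "kwargs": {
  "targets": [
    [[-1, 0, -0.07, 0, 0, 0, 0]]
  ]
}}

```text
clock: 20.8
eef_pos: [593.4, -61.7, 119.4]
tcp_rot: [-3.139, 0.001, -0.054]
contact_force: [4.5, -3.5, -9.3]
opening: 0.507
```

Emit:
{"fn": "apply_moves", "kwargs": {
  "targets": [
    [[-1, 0, -0.07, 0, 0, 0, 0]]
  ]
}}

```text
clock: 20.9
eef_pos: [593.4, -60.9, 119.4]
tcp_rot: [-3.139, 0.001, -0.054]
contact_force: [3.7, -3.4, -9.1]
opening: 0.514
```

Emit:
{"fn": "apply_moves", "kwargs": {
  "targets": [
    [[-1, 0, -0.06, 0, 0, 0, 0]]
  ]
}}

```text
clock: 21.0
eef_pos: [593.5, -60.3, 119.4]
tcp_rot: [-3.139, 0.001, -0.054]
contact_force: [4.2, -2.8, -8.5]
opening: 0.507
```

Emit:
{"fn": "apply_moves", "kwargs": {
  "targets": [
    [[-1, 0, -0.06, 0, 0, 0, 0]]
  ]
}}

```text
clock: 21.1
eef_pos: [593.5, -59.6, 119.4]
tcp_rot: [-3.139, 0.001, -0.054]
contact_force: [3.5, -3.9, -9.8]
opening: 0.511
```

Emit:
{"fn": "apply_moves", "kwargs": {
  "targets": [
    [[-1, 0, -0.06, 0, 0, 0, 0]]
  ]
}}

```text
clock: 21.2
eef_pos: [593.6, -58.9, 119.4]
tcp_rot: [-3.139, 0.001, -0.054]
contact_force: [3.7, -3.5, -9.0]
opening: 0.508
```

Emit:
{"fn": "apply_moves", "kwargs": {
  "targets": [
    [[-1, 0, -0.06, 0, 0, 0, 0]]
  ]
}}

```text
clock: 21.3
eef_pos: [593.6, -58.4, 119.4]
tcp_rot: [-3.139, 0.001, -0.054]
contact_force: [3.5, -5.9, -9.1]
opening: 0.509
```

Emit:
{"fn": "apply_moves", "kwargs": {
  "targets": [
    [[-1, 0, -0.06, 0, 0, 0, 0]]
  ]
}}

```text
clock: 21.4
eef_pos: [593.6, -58.1, 119.4]
tcp_rot: [-3.14, 0.001, -0.054]
contact_force: [3.9, -4.1, -8.8]
opening: 0.508
```

Emit:
{"fn": "apply_moves", "kwargs": {
  "targets": [
    [[-1, 0, -0.06, 0, 0, 0, 0]]
  ]
}}

```text
clock: 21.5
eef_pos: [593.6, -57.8, 119.4]
tcp_rot: [-3.14, 0.001, -0.054]
contact_force: [3.1, -6.7, -9.6]
opening: 0.507
```

Emit:
{"fn": "apply_moves", "kwargs": {
  "targets": [
    [[-1, 0, -0.06, 0, 0, 0, 0]]
  ]
}}

```text
clock: 21.6
eef_pos: [593.6, -57.8, 119.4]
tcp_rot: [-3.141, 0.001, -0.054]
contact_force: [3.1, -9.0, -9.1]
opening: 0.51
```

Emit:
{"fn": "apply_moves", "kwargs": {
  "targets": [
    [[-1, 0, -0.06, 0, 0, 0, 0]]
  ]
}}

```text
clock: 21.7
eef_pos: [593.6, -57.8, 119.4]
tcp_rot: [3.141, 0.001, -0.054]
contact_force: [3.4, -7.1, -10.1]
opening: 0.51
```

Run:
```python
from ck import *
to([590,-57,119.4],-.056)
a=cv2.resize(S['pixels'][130:220,215:275],None,fx=6,fy=6,interpolation=2)
b=cv2.resize(T['pixels'][145:205,270:320],None,fx=6,fy=6,interpolation=2);b=np.pad(b,((0,180),(0,0),(0,0)))
cv2.imwrite('pics/n.png',np.hstack([a,b])[:,:,::-1])
```

```text
t 21.8 pos [593.6 -57.8 119.4] rot [ 3.1  0.  -0.1] F [ 3.1 -7.7 -9.6] op 0.51 q [-0.1  0.4  1.8 -0.   0.9 -0. ]
row [-0.4 -0.1 -0. ] [0.  0.1 0.1]
```

View pics/n.png

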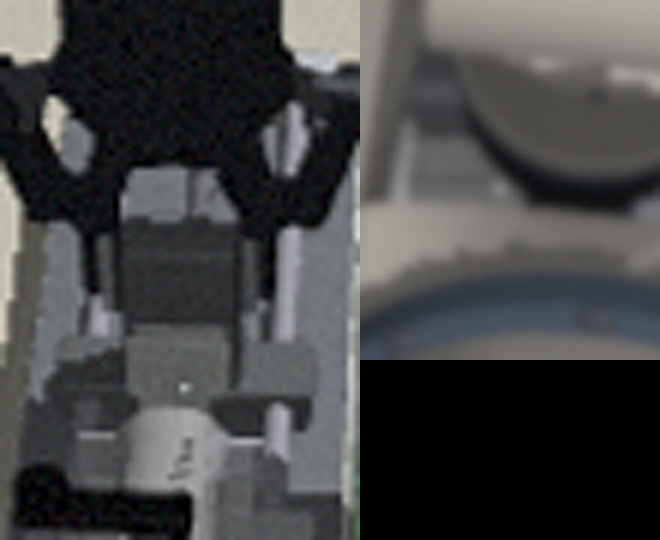

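Emit:
{"fn": "apply_moves", "kwargs": {
  "targets": [
    [[-1, 0, 0, 0, 0, 0, 0], [0, 0, 0, 0, 0, 0, 0], [1, 0, 0, 0, 0, 0, 0], [1, 0, 0, 0, 0, 0, 0], [1, 0, 0, 0, 0, 0, 0], [1, 0, 0, 0, 0, 0, 0]]
  ]
}}

```text
clock: 22.4
eef_pos: [593.7, -57.6, 119.8]
tcp_rot: [3.141, 0.001, -0.054]
contact_force: [0.1, 0.2, -0.8]
opening: 1.001
```

Emit:
{"fn": "apply_moves", "kwargs": {
  "targets": [
    [[1, 0, 0, -2, 0, 0, 0], [1, 0, 0, -5, 0, 0, 0], [1, 0, 0, -9, 0, 0, 0], [1, 0, 0, -13, 0, 0, 0], [1, 0, 0, -13, 0, 0, 0], [1, 0, 0, -13, 0, 0, 0]]
  ]
}}

```text
clock: 23.0
eef_pos: [594.2, -57.5, 250.9]
tcp_rot: [3.141, -0.001, -0.054]
contact_force: [0.2, -0.6, -0.9]
opening: 0.995
```

Run:
```python
from ck import *
to([590,-57,119.4],-.056)
a=cv2.imread('pics/n.png')
print('pusher/barrel side columns, rows 176..206 @u=243:',s[164:206,243])
```

```text
t 23.1 pos [593.1 -57.4 248.7] rot [ 3.1  0.  -0.1] F [-0.1  0.  -0.7] op 1.0 q [-0.1  0.3  1.7 -0.   1.2 -0. ]
row [-0.3 -0.  12.9] [0.  0.1 0.1]
pusher/barrel side columns, rows 176..206 @u=243: [343 311 306 293 298 290 298 295 195 144 123 136 147 157 157 132 149 127 130 118 257 259 280 379 408 416 537 519 525 539 572 350 242 312 434 459 460
 461 451 459 463 460]
```

```bash
python3 -c "
from rig import r
print(r.sign_off())"
```

```text
the job is handed in; nothing more can be done
None
```

I put the plunger back, pressed it home and brought the pusher up to the thumb flange. I then handed the job in at about 23 s of the 72 s allowed.

- **First slide:** I gripped the plunger mid-shaft, slid it in to about 59 mm deep with about 5 N of resistance, and let go. The flange then drooped by about 7 mm.
- **Pressing home:** I took it again near the flange and pushed until it stopped moving. The force held at about 19.5 N, which is roughly 15 N beyond the drag, for about 0.4 s. That was the highest axial force I read. The readings came between moves, so a brief higher peak can't be ruled out. The top camera then put the flange's outer face about 45 mm behind the mouth, against 47 mm expected.
- **Pusher:** I slid the block up until it stopped against the flange at 8–9 N, against about 3–4 N of drag alone. I then eased off, opened the gripper and lifted clear. It had moved 141.6 mm, against 141.2 mm worked out from the top camera.

**Checks that disagreed or were left out:**
- The top camera's sideways positions were 2–5 mm off from the arm and side camera. I lined up on the side camera and the contact forces instead.
- The barrel showed as opaque, so seating rests on force and position readings, not on seeing the piston.
- I did not look at the dish, beaker or marker again at the end, but the arm never went near them at bench height.
- I did not view a final picture of the pusher and flange after letting go.

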